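Fit the tube rotator's bearing keeper, then find the drum's heavy side and hold it down

ROBOT

A 6-joint arm with a two-finger parallel gripper is mounted at the origin on a cart in front of the work surface, level with it; the furniture and walls round the work are solid. World frame = base frame: x ahead of the robot, y to its left, z up, the work surface at z = 0. Lengths are in m, angles in rad, forces in N, time in s.
With the tool pointing down it reaches from about 0.3 to 0.775 m from the base axis. Payload 14.6 kg.
Tool frame: the origin (TCP) lies on the centre line of the jaws, within the pads' length; the fingertips stand 11 mm ahead of it and the grasp point (between the pads) lies 8 mm behind it; y points along the fingers, x is the direction in which the jaws open and shut, and the axes are right-handed (so a half turn about y gives the same grasp; the last joint's range is limited). The gripper opens to 94 mm and grips with 3 to 60 N. Pads are 16 mm wide; open, the fingers measure 119 mm over their backs; the gripper's body (75 mm by 177 mm) begins 78 mm behind the grasp point.
Start: joints at [1.084, 0.3, 1.521, -0, 1.321, -0.067], TCP at [0.224, 0.502, 0.216] pointing down, gripper open.
Joint ranges: [-3.03, 3.03], [-0.79, 2.21], [0.23, 2.52], [-1.04, 4.18], [0, 3.07], [-2.55, 2.55]. Speed limits (rad/s): [2.22, 2.22, 2.57, 3.14, 3.14, 3.14].

INTERFACE

Orientations are given as [roll, pitch, yaw] about the fixed x, y, z axes, in that order (R = Rz(yaw) Ry(pitch) Rx(roll)).
In Python, from station import ctrl, imaging gives the robot as it stands. The module is installed in compiled form; this text tells all that it offers.
- The arm moves only by the tool apply_moves, never from a script. Its argument "deltas" is a list of rows, each an object with "dp": the shift along the tool's x, y, z in m, a list of three; "roll": the turn about the tool's y in rad; "grip": the closure, from -1 (fully open) to 1 (shut). In form: [{"dp": [tx, ty, tz], "roll": roll, "grip": grip}, ...]. A call has 1 to 10 rows; each row shifts and turns the commanded pose from where the row before left it, along the tool's axes as they then stand; what a row does not reach is not made up. A row lasts 1/8 s, in which the tool goes at most 62.5 mm and 10.7 degrees, less where a joint would pass 70% of its speed; a pose out of reach is approached as far as the arm can. A call with a gripper value outside its range is refused whole. The fingers move at their own pace and stop on an object; "newtons" is the grip in N (left out, the last holds). Time passes only in rows, so rows that do not move let the fingers close. It gives the time, the measured TCP pose, the force and the opening at its end, in the units of the state.
- ctrl.get_obs(): the state, without advancing time (a new reading comes with each control period).
- imaging.camera(name): name is "scene" or "side" or "wrist"; returns the picture (420x560x3 uint8, blue, green, red); there is no depth.
- imaging.camera_info(name): a dict with "K" (3x3 intrinsics, pixels), "D" ([k1, k2, p1, p2, k3] as OpenCV has them; the pictures are not rectified), "world_from_camera" (4x4, takes a point from camera to world coordinates). Camera axes: x right, y down, z forward; pixel columns grow to the right and rows downward; lengths in m; the calibration is good to about 2 mm. A picture is of the moment at which its call begins: read the wrist's pose just before it. camera_info takes no time and is no camera call; for the wrist camera it gives the pose at the moment of the call.
- ctrl.hand_in(): hands the job in, once; it reports no verdict.
The state is a dict: "time_s": time; "qpos": joint angles; "joint_vel": joint speeds; "tau": joint torques, N m; "ee_pos": TCP position; "eef_rot": TCP orientation; "force": force on the tool from outside, world axes, zero at the start; "moment": the same for the moment, N m; "grip_width": finger opening in m.
Only numpy, scipy, OpenCV 4.12 (cv2) and the standard library are available. Lean on these libraries where they do the work, as an engineer would, in place of code of your own. Each camera call takes 0.05 s, during which the arm holds its last target. There are 200 camera calls.

TASK

The tube rotator on the bench is out of gear and has lost the keeper of its outer bearing: before touching the drum, press the loose steel keeper block fully home into the recess on top of the bearing post. Then turn the drum by hand to find its heavy side by feel (the canisters look alike, and the greased shaft stops it short of its true balance, whichever side it sinks from), and finish gripping the drum still with the heavy side straight down, so that the light side is up for a balancing load; do not let go. Leave the timer, the sample cup, the label roll and the forceps where they are.

Things in the scene. Friction and masses are not known exactly. Their poses are not given: they have to be found in the camera images.
- keeper: the loose steel keeper: a block 28 (x) x 22 (y) x 22 mm with an upright grip tab on top, 10 (x) x 22 (y) mm thick and wide, that rises to 50 mm above the underside; 90 g, stands upright on the bench. Origin: centre of its underside, z up. It fits either way round
- rotator: the fixed tube rotator, base plate 130 (x) x 262 (y) mm. A white motor housing 116 x 88 mm, 128 mm high, stands at y = 50 to 138 mm, the bearing post (50 x 44 mm, 140 mm high) at y = -80 mm, the drum between them. Origin: on the bench under the drum's centre; x away from the robot at yaw 0, y along the drum's shaft towards the motor, z up
- recess (a point): centre of the mouth of the recess in the top of the bearing post, 140 mm above the bench. The recess is 30.5 (x) x 24.5 (y) mm wide with a small chamfer and 22 mm deep, so that the keeper's block, fully home, is flush with the post's top and only its tab stands up. Axes as the rotator's: the keeper's 28 mm side goes along x
- axle (a point): centre of the drum, on the shaft's axis, 105 mm above the bench; axes as the rotator's, fixed. The drum is an aluminium wheel 170 mm across and 26 mm thick (y) with eight capped canisters round the shaft, standing 8 mm out of its faces, 29 to 55 mm from the axis; the rim outside them is flat and free to grip. The hidden heavy mass (geom heavy_c0) lies 42 mm from the axis
- pip (a point): point in the drum's middle plane, 64 mm from the axis, level with the small black pips on its two faces; turns with the drum. The heavy side lies in a direction from the pips that differs every time and cannot be seen
- drum (a joint): turning angle of the drum, rad; 0 with the pips straight up, grows as its top moves along the rotator's +x; no end stops. Left free (as at the start) it sinks heavy side down in about 2 s, but the shaft's drag stops it 16 to 28 degrees short, by the same angle from either side; within that angle of straight up it also stays. It pulls on the hand with at most 0.4 N m
- timer: bystander: white lab timer, 58 x 66 x 19 mm, lying on the bench; origin under its centre
- sample_cup: bystander: screw-lid sample cup, 64 mm across, 66 mm high; origin under its centre
- label_roll: bystander: roll of white labels, 72 mm across, 32 mm high, lying flat; origin under its centre
- forceps: bystander: forceps, 16 x 126 x 8 mm, lying flat; origin under their centre
Things that resemble listed ones, but are neither listed nor needed, are in the scene too. What is meant by the keeper is not pink, and is the larger of those in its own colour.

How it is judged:
On the way:
1. the keeper is pressed fully home in the recess of the bearing post (z of keeper in the frame of recess below -0.02 m and horizontal distance between keeper and recess below 0.004 m and angle between keeper's own z axis and vertical below 0.08 rad), for 0.2 s.
At the end, for the whole second after the job is handed in: the keeper sits in the recess with its block flush (at most 2 mm proud); the drum stands still, gripped by the fingers with more than 3 N, its heavy side within 12 degrees of straight down (all of step 1 and z of heavy_c0 in the frame of axle below -0.0411 m and contact force between the fingers and drum above 3 N and velocity of joint drum between -0.05 and 0.05 rad/s); the arm keeps its last pose, push and grip.
It fails at once if the fingers touch the drum while the keeper is not home (contact force between the fingers and drum above 1 N and (z of keeper in the frame of recess above -0.018 m or horizontal distance between keeper and recess above 0.006 m)).
It fails at once if a bystander (timer, sample cup, label roll, forceps) is pushed more than 30 mm (distance of any of timer, sample_cup, label_roll, forceps from where it was at the start of the episode above 0.03 m).
It also fails if it takes over 67 s, if anything falls off the work surface, if the arm or the gripper's body presses on something with over 40 N, if the wrist force passes 120 N, or if a joint passes its speed limit or range.

## Working session

There is one attempt and no reset: what is moved stays moved. The work goes in short steps, Python scripts to look and compute and a tool call to move; the robot and the scene stay as the last step left them, time stands still between calls to the robot, and variables do not carry over. Pictures are saved under pics/ and viewed, about 8 in all and at most 12, crops included, and the job is handed in when it is done.

Besides the shell and the picture viewer there is one more tool, called after "Call:" as name(argument=value, ...) on one line, values as JSON. apply_moves: Moves the arm, as the interface text tells. Its arguments: {"type":"object","properties":{"deltas":{"type":"array"},"newtons":{"type":"number"}},"required":["deltas"]}

```bash
mkdir -p pics; cat > h.py <<'E'
import numpy as np, cv2
from station import ctrl, imaging
def info(n):
    c=imaging.camera_info(n); return np.array(c["K"],float),np.array(c["D"],float),np.array(c["world_from_camera"],float)
def ray(c,px):
    K,D,T=c; u=cv2.undistortPoints(np.array([[px]],float),K,D)[0,0]
    return T[:3,3],T[:3,:3]@np.array([u[0],u[1],1.])
def plane(c,px,z):
    o,d=ray(c,px); return o+d*(z-o[2])/d[2]
def tri(*cp):
    A=np.zeros((3,3));b=np.zeros(3)
    for c,p in cp:
        o,d=ray(c,p); d=d/np.linalg.norm(d); M=np.eye(3)-np.outer(d,d); A+=M;b+=M@o
    return np.linalg.solve(A,b)
def proj(c,P):
    K,D,T=c; R=T[:3,:3].T; return cv2.projectPoints(np.array(P,float).reshape(-1,1,3),cv2.Rodrigues(R)[0],-R@T[:3,3],K,D)[0][:,0]
E
python3 - <<'E'
from h import *
print(ctrl.get_obs())
for n in("scene","side","wrist"):
    cv2.imwrite(f"pics/{n}0.png",imaging.camera(n)); c=info(n); print(n,c[0].round(1).tolist(),c[2].round(3).tolist())
a=cv2.imread("pics/scene0.png");b=cv2.imread("pics/side0.png")
E
```

```text
{'time_s': 0.0, 'qpos': array([ 1.08439653e+00,  3.00480406e-01,  1.52158886e+00, -1.78406840e-05,
        1.32069923e+00, -6.65818788e-02]), 'joint_vel': array([-0.00096473,  0.00047714,  0.00216825,  0.00073221,  0.00126062,
        0.00011208]), 'tau': array([-3.63433232e-03, -5.31800151e+01, -3.52734053e+01,  7.06392643e-02,
        2.44160666e-02, -6.64644745e-05]), 'ee_pos': array([0.2240556 , 0.50201593, 0.21587793]), 'eef_rot': array([-1.57073534e+00,  1.17438350e-03,  1.15098287e+00]), 'force': array([ 0.21519739, -0.51674696,  0.03703709]), 'moment': array([-0.02218138,  0.03450927,  0.00402756]), 'grip_width': 0.09396702626818451}
scene [[478.9, 0.0, 280.2], [0.0, 478.9, 219.4], [0.0, 0.0, 1.0]] [[0.874, -0.316, 0.37, 0.124], [-0.486, -0.542, 0.685, -0.906], [-0.016, -0.779, -0.627, 0.768], [0.0, 0.0, 0.0, 1.0]]
side [[396.2, 0.0, 286.4], [0.0, 396.2, 213.2], [0.0, 0.0, 1.0]] [[0.985, -0.115, 0.126, 0.365], [-0.17, -0.593, 0.787, -0.852], [-0.016, -0.797, -0.604, 0.629], [0.0, 0.0, 0.0, 1.0]]
wrist [[374.3, 0.0, 277.9], [0.0, 374.3, 204.7], [0.0, 0.0, 1.0]] [[0.408, 0.888, 0.212, 0.163], [0.913, -0.396, -0.095, 0.53], [-0.001, 0.232, -0.973, 0.384], [0.0, 0.0, 0.0, 1.0]]
```

View pics/scene0.png

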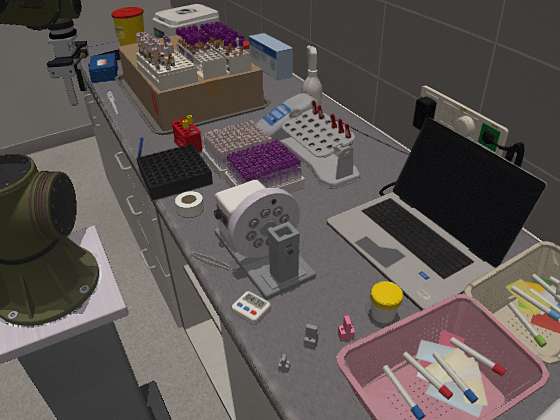

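View pics/side0.png

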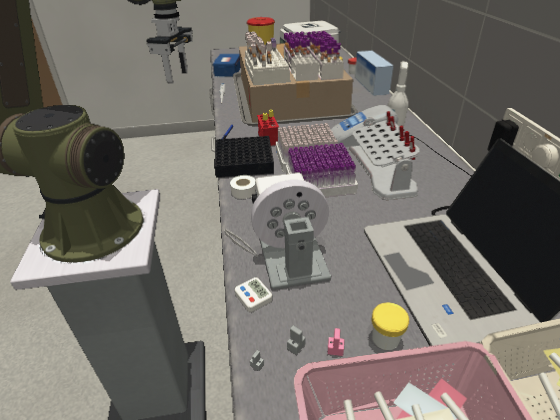

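The scene shows three similar blocks: a grey one at scene (311,336) / side (297,340), a smaller grey one at (284,363) / (257,360), and a pink one at (347,328) / (336,343). The keeper should be the larger grey one, at (311,336). I'll confirm that in an enlarged crop, together with the rotator.

```bash
python3 - <<'E'
from h import *
a=cv2.imread("pics/scene0.png");b=cv2.imread("pics/side0.png")
def crop(im,x,y,w,h,s): return cv2.resize(im[y:y+h,x:x+w],(w*s,h*s),interpolation=cv2.INTER_CUBIC)
t=np.hstack([crop(a,265,310,100,75,4),crop(b,240,315,100,75,4)])
u=np.hstack([crop(a,205,175,133,100,3),crop(b,225,175,133,100,3)]); u=cv2.resize(u,(800,300))
cv2.imwrite("pics/c1.png",np.vstack([t,u]))
E
```

```text
(no output)
```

View pics/c1.png

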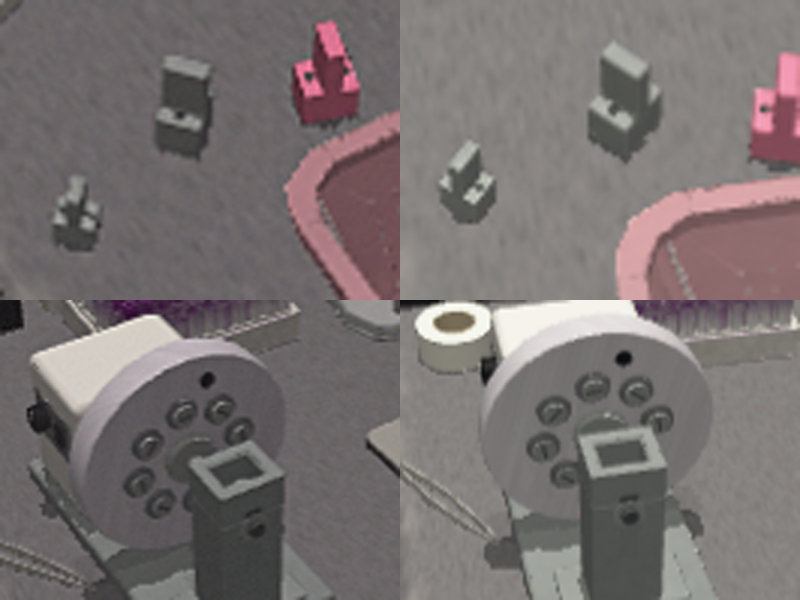

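The crop confirms that the larger grey block at scene (311,336) is the keeper. The other grey one is clearly smaller and the third is pink. The pip is up at crop (207,380), and the recess mouth shows at crop (238,470). Next come coarse positions from the two fixed views.

```bash
python3 - <<'E'
from h import *
S=info("scene");D=info("side")
sc=lambda x,y:(265+x/4,310+y/4); sd=lambda x,y:(240+(x-400)/4,315+y/4)
k=399*2/800
rs=lambda x,y:(205+x*k/3,175+(y-300)/3); rd=lambda x,y:(225+(x-400)*k/3,175+(y-300)/3)
print("tabtop",tri((S,sc(187,68)),(D,sd(625,62))).round(4))
for n,p,q in(("L",(190,462),(577,435)),("B",(253,443),(657,428)),("R",(284,477),(667,468)),("F",(218,497),(585,478)),("rec",(238,470),(621,453)),("pip",(207,380),(624,358)),
  ("wallcap",(40,416),(488,369))): print(n,tri((S,rs(*p)),(D,rd(*q))).round(4), plane(S,rs(*p),.14).round(3),plane(D,rd(*q),.14).round(3))
for n,p,q in(("timer",(251,306),(254,292)),("cup",(385,302),(390,327)),("roll",(189,204),(243,187)),("forc",(215,262),(241,241)),("small",(284,363),(257,360)),("pink",(347,328),(336,343)),("basket",(340,362),(300,385))): print(n,plane(S,p,.02).round(3),plane(D,q,.02).round(3))
E
```

```text
tabtop [ 0.446  -0.4276  0.0409]
L [ 0.458  -0.2351  0.1393] [ 0.458 -0.235  0.14 ] [ 0.458 -0.237  0.14 ]
B [ 0.5157 -0.2206  0.1239] [ 0.505 -0.239  0.14 ] [ 0.511 -0.239  0.14 ]
R [ 0.5113 -0.2706  0.1303] [ 0.505 -0.281  0.14 ] [ 0.509 -0.282  0.14 ]
F [ 0.4562 -0.278   0.1394] [ 0.457 -0.276  0.14 ] [ 0.455 -0.281  0.14 ]
rec [ 0.4838 -0.2558  0.1364] [ 0.482 -0.259  0.14 ] [ 0.483 -0.261  0.14 ]
pip [ 0.5001 -0.1829  0.1601] [ 0.513 -0.159  0.14 ] [ 0.506 -0.154  0.14 ]
wallcap [ 0.4125 -0.0706  0.0858] [ 0.39  -0.137  0.14 ] [ 0.408 -0.149  0.14 ]
timer [ 0.376 -0.306  0.02 ] [ 0.382 -0.306  0.02 ]
cup [ 0.62  -0.435  0.02 ] [ 0.62  -0.437  0.02 ]
roll [0.39  0.087 0.02 ] [0.393 0.083 0.02 ]
forc [ 0.364 -0.149  0.02 ] [ 0.369 -0.145  0.02 ]
small [ 0.367 -0.459  0.02 ] [ 0.371 -0.46   0.02 ]
pink [ 0.514 -0.45   0.02 ] [ 0.513 -0.452  0.02 ]
basket [ 0.457 -0.508  0.02 ] [ 0.435 -0.518  0.02 ]
```

Call:
apply_moves(deltas=[{"dp": [-0.03, -0.012, -0.025], "roll": 0, "grip": -1}, {"dp": [-0.043, -0.012, -0.0355], "roll": 0, "grip": -1}, {"dp": [-0.043, -0.012, -0.0355], "roll": 0, "grip": -1}, {"dp": [-0.043, -0.012, -0.0355], "roll": 0, "grip": -1}, {"dp": [-0.043, -0.012, -0.0355], "roll": 0, "grip": -1}, {"dp": [-0.043, -0.012, -0.0355], "roll": 0, "grip": -1}, {"dp": [-0.043, -0.012, -0.0355], "roll": 0, "grip": -1}, {"dp": [-0.043, 0, -0.0355], "roll": 0, "grip": -1}, {"dp": [-0.043, 0, -0.0355], "roll": 0, "grip": -1}, {"dp": [-0.043, 0, -0.0355], "roll": 0, "grip": -1}])

```text
time_s: 1.4
ee_pos: [0.3688, -0.0208, 0.3006]
eef_rot: [-1.571, -0.0, 1.151]
force: [1.2, 1.6, -0.1]
grip_width: 0.0943
```

Call:
apply_moves(deltas=[{"dp": [-0.043, 0, -0.0355], "roll": 0, "grip": -1}, {"dp": [-0.043, 0, -0.0355], "roll": 0, "grip": -1}, {"dp": [-0.043, 0, -0.0355], "roll": 0, "grip": -1}, {"dp": [-0.043, 0, -0.0355], "roll": 0, "grip": -1}, {"dp": [-0.043, 0, -0.0355], "roll": 0, "grip": -1}, {"dp": [-0.043, 0, -0.0355], "roll": 0, "grip": -1}, {"dp": [0, 0, 0], "roll": 0.18, "grip": -1}, {"dp": [0, 0, 0], "roll": 0.18, "grip": -1}, {"dp": [0, 0, 0], "roll": 0.18, "grip": -1}, {"dp": [0, 0, 0], "roll": 0.18, "grip": -1}])

```text
time_s: 2.65
ee_pos: [0.4581, -0.3414, 0.3001]
eef_rot: [-1.57, 0.0, 0.425]
force: [0.3, -0.5, 0.1]
grip_width: 0.0936
```

Call:
apply_moves(deltas=[{"dp": [0, 0, 0], "roll": 0.18, "grip": -1}, {"dp": [0, 0, 0], "roll": 0.18, "grip": -1}, {"dp": [0, 0, 0], "roll": 0.071, "grip": -1}, {"dp": [0, 0, 0], "roll": 0, "grip": -1}])

```text
time_s: 3.15
ee_pos: [0.4581, -0.3413, 0.3002]
eef_rot: [-1.571, 0.0, 0.001]
force: [0.3, -0.8, 1.0]
grip_width: 0.0943
```

```bash
python3 - <<'E'
from h import *
import pickle
o=ctrl.get_obs(); c=info("wrist"); im=imaging.camera("wrist")
print(o["time_s"],o["ee_pos"],o["eef_rot"],o["force"],c[2].round(3).tolist())
cv2.imwrite("pics/w1.png",im); pickle.dump(c,open("w1.pkl","wb"))
rec=proj(c,[[.483,-.26,.14],[.446,-.428,.05]]); print(rec)
def crop(p,w=70,h=105,s=4):
    x,y=int(p[0]-w/2*1.43),int(p[1]-h/2); x=max(0,min(560-100,x)); y=max(0,min(420-105,y)); print("crop origin",x,y); return cv2.resize(im[y:y+105,x:x+100],(400,420),interpolation=cv2.INTER_CUBIC)
cv2.imwrite("pics/c2.png",np.hstack([crop(rec[0]),crop(rec[1])]))
E
```

```text
3.15 [ 0.45811487 -0.3413419   0.30021286] [-1.57053855e+00  3.61022642e-04  6.20814802e-04] [ 0.33865512 -0.83563574  0.99074264] [[1.0, 0.001, -0.0, 0.458], [0.0, -0.973, -0.232, -0.274], [-0.0, 0.232, -0.973, 0.468], [0.0, 0.0, 0.0, 1.0]]
[[307.34089812  98.58443019]
 [267.58465036 249.40830514]]
crop origin 257 46
crop origin 217 196
```

View pics/c2.png

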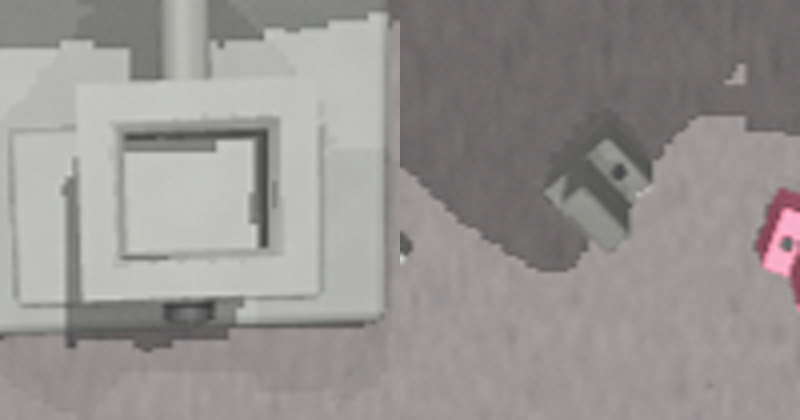

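The wrist crop shows the recess mouth centred at crop (200,187), with the rotator yaw near +0.02. The keeper's tab top is centred at crop (588,213) with its long edge at about 45°, so the keeper yaw is about 0.8.

```bash
python3 - <<'E'
from h import *
import pickle
W=pickle.load(open("w1.pkl","rb"));S=info("scene");D=info("side")
a=lambda x,y:(257+x/4-.4,46+y/4-.4); b=lambda x,y:(217+(x-400)/4-.4,196+y/4-.4)
k=399*2/800
rs=lambda x,y:(205+x*k/3,175+(y-300)/3); rd=lambda x,y:(225+(x-400)*k/3,175+(y-300)/3)
o=[plane(W,a(*p),.14) for p in((77,87),(318,82),(322,292),(80,300))]
m=[plane(W,a(*p),.14) for p in((117,120),(280,117),(282,253),(120,259))]
for q in(o,m):
    q=np.array(q); print(q[:,:2].round(4).tolist(),q.mean(0).round(4)); d=q[1]-q[0]+q[2]-q[3]; e=q[0]-q[3]+q[1]-q[2]; print("yaw",np.arctan2(d[1],d[0]),np.arctan2(-e[0],e[1]),np.linalg.norm(d)/2,np.linalg.norm(e)/2)
print("rec tri",tri((W,a(200,187)),(S,rs(238,470)),(D,rd(621,453))).round(4))
t=np.array([plane(W,b(*p),.05) for p in((546,193),(567,173),(632,235),(610,252))]); print(t.round(4).tolist(),t.mean(0))
d=t[2]-t[1]+t[3]-t[0]; print("long",np.linalg.norm(d)/2,np.degrees(np.arctan2(d[1],d[0])))
sc=lambda x,y:(265+x/4,310+y/4); sd=lambda x,y:(240+(x-400)/4,315+y/4)
print("tab tri",tri((W,b(588,213)),(S,sc(187,68)),(D,sd(625,62))).round(4))
E
```

```text
[[0.4564, -0.235], [0.5064, -0.234], [0.5087, -0.2765], [0.457, -0.2782]] [ 0.4821 -0.2559  0.14  ]
yaw 0.026862103291488273 0.03490644316407071 0.05084538927313319 0.04282358908926751
[[0.4648, -0.2415], [0.4987, -0.2409], [0.4999, -0.2684], [0.4655, -0.2697]] [ 0.4822 -0.2551  0.14  ]
yaw 0.02758947065493444 0.03669031618796418 0.03418948961708343 0.027813017726528395
rec tri [ 0.4835 -0.255   0.1358]
[[0.429, -0.4211, 0.05], [0.4352, -0.4149, 0.05], [0.4543, -0.4342, 0.05], [0.4477, -0.4396, 0.05]] [ 0.44155779 -0.42743478  0.05      ]
long 0.02673184248257795 -44.99884410925645
tab tri [ 0.4436 -0.4299  0.0447]
```

Call:
apply_moves(deltas=[{"dp": [-0.004, 0.04, -0.02], "roll": 0, "grip": -1}, {"dp": [-0.004, 0.045, -0.022], "roll": 0, "grip": -1}, {"dp": [-0.004, 0.045, -0.022], "roll": 0, "grip": -1}, {"dp": [-0.004, 0.04, -0.022], "roll": 0, "grip": -1}, {"dp": [0, 0, 0], "roll": -0.17, "grip": -1}, {"dp": [0, 0, 0], "roll": -0.17, "grip": -1}, {"dp": [0, 0, 0], "roll": -0.17, "grip": -1}, {"dp": [0, 0, 0], "roll": -0.17, "grip": -1}, {"dp": [0, 0, 0], "roll": -0.105, "grip": -1}, {"dp": [0, 0, 0], "roll": 0, "grip": -1}])

```text
time_s: 4.45
ee_pos: [0.4421, -0.4273, 0.1304]
eef_rot: [-1.571, -0.0, 0.786]
force: [0.5, 0.5, 0.2]
grip_width: 0.0941
```

```bash
python3 - <<'E'
from h import *
import pickle
o=ctrl.get_obs(); c=info("wrist"); im=imaging.camera("wrist")
print(o["time_s"],o["ee_pos"],o["eef_rot"],o["force"])
cv2.imwrite("pics/w2.png",im); pickle.dump(c,open("w2.pkl","wb"))
p=proj(c,[[.442,-.4275,.05]])[0]; x,y=int(p[0]-100),int(p[1]-75); x=max(0,min(360,x)); y=max(0,min(270,y)); print(p,x,y)
cv2.imwrite("pics/c3.png",cv2.resize(im[y:y+150,x:x+200],(800,600),interpolation=cv2.INTER_CUBIC))
S=info("scene");D=info("side"); print("basket",tri((S,(338,362)),(D,(297,385))))
E
```

```text
4.45 [ 0.44213028 -0.42733726  0.13035385] [-1.57060497e+00 -6.12690073e-06  7.85704164e-01] [0.52896896 0.47356435 0.18931162]
[276.91666715 216.08395827] 176 141
basket [ 0.42322809 -0.54823152  0.08718826]
```

View pics/c3.png

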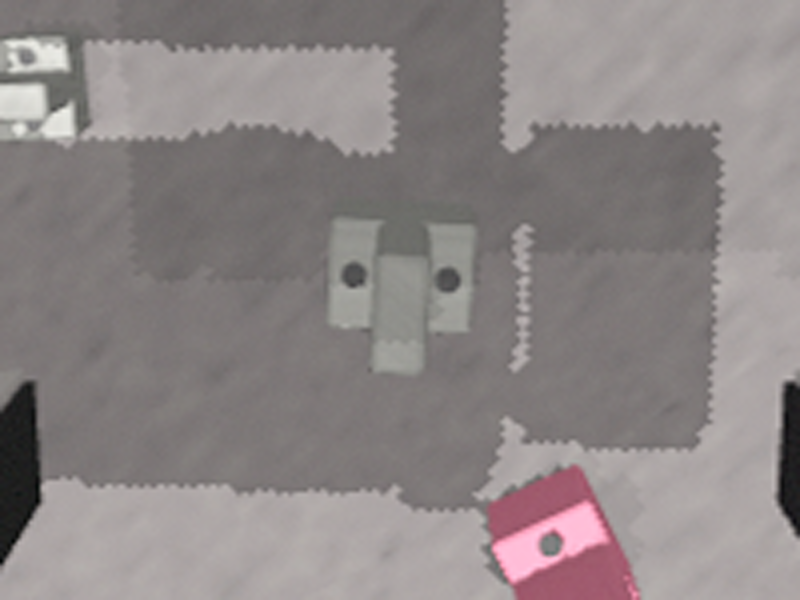

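The keeper is seen clearly at yaw about 0.75. The tab top corners are near crop (374,255), (428,255), (424,374) and (372,372), and the block centre is (401,275). The pink decoy stays clear of the fingers.

```bash
python3 - <<'E'
from h import *
import pickle
W=pickle.load(open("w2.pkl","rb"));W1=pickle.load(open("w1.pkl","rb"))
a=lambda x,y:(176+x/4-.4,141+y/4-.4); b=lambda x,y:(217+(x-400)/4-.4,196+y/4-.4)
for z,q in((.05,((374,255),(428,255),(424,374),(372,372))),(.022,((331,217),(476,225),(470,331),(328,327)))):
    q=np.array([plane(W,a(*p),z) for p in q]); d=q[1]-q[0]+q[2]-q[3]; e=q[0]-q[3]+q[1]-q[2]
    print(q.mean(0).round(4),"yaw",np.arctan2(d[1],d[0]),np.arctan2(-e[0],e[1]),np.linalg.norm(d)/2,np.linalg.norm(e)/2)
print(tri((W,a(399.5,314)),(W1,b(588,213))))
E
```

```text
[ 0.4429 -0.4298  0.05  ] yaw 0.7656112015298288 0.7596551611160308 0.009118476262159664 0.021074273254245306
[ 0.4431 -0.4298  0.022 ] yaw 0.7427146692108143 0.7438044002000489 0.02732366893503699 0.021207386290771908
[ 0.44203248 -0.4286145   0.0497513 ]
```

Call:
apply_moves(deltas=[{"dp": [-0.001, 0.03, -0.0025], "roll": 0.036, "grip": -1}, {"dp": [0, 0.035, 0], "roll": 0, "grip": -0.5}, {"dp": [0, 0.0295, 0], "roll": 0, "grip": -0.5}, {"dp": [0, 0, 0], "roll": 0, "grip": 0.3}, {"dp": [0, 0, 0], "roll": 0, "grip": 1}, {"dp": [0, 0, 0], "roll": 0, "grip": 1}, {"dp": [0, 0, 0], "roll": 0, "grip": 1}, {"dp": [0, 0, 0], "roll": 0, "grip": 1}], newtons=40)

```text
time_s: 5.5
ee_pos: [0.4433, -0.43, 0.0364]
eef_rot: [-1.571, 0.0, 0.749]
force: [-0.8, -0.2, -1.0]
grip_width: 0.0271
```

Call:
apply_moves(deltas=[{"dp": [0, 0, 0], "roll": 0, "grip": 1}, {"dp": [0, 0, 0], "roll": 0, "grip": 1}, {"dp": [0, -0.02, 0], "roll": 0, "grip": 1}, {"dp": [0, -0.04, 0], "roll": 0, "grip": 1}, {"dp": [0, -0.05, 0], "roll": 0, "grip": 1}, {"dp": [0, -0.05, 0], "roll": 0.12, "grip": 1}, {"dp": [0, -0.01, 0], "roll": 0.15, "grip": 1}, {"dp": [0, 0, 0], "roll": 0.15, "grip": 1}, {"dp": [0, 0, 0], "roll": 0.15, "grip": 1}, {"dp": [0, 0, 0], "roll": 0.149, "grip": 1}])

```text
time_s: 6.75
ee_pos: [0.4432, -0.4298, 0.2075]
eef_rot: [-1.572, -0.001, 0.025]
force: [0.5, -0.0, -0.6]
grip_width: 0.0098
```

Call:
apply_moves(deltas=[{"dp": [0.009, 0, 0.034], "roll": 0, "grip": 1}, {"dp": [0.009, 0, 0.036], "roll": 0, "grip": 1}, {"dp": [0.009, 0, 0.036], "roll": 0, "grip": 1}, {"dp": [0.009, 0, 0.036], "roll": 0, "grip": 1}, {"dp": [0.008, 0, 0.031], "roll": 0, "grip": 1}, {"dp": [0, 0, 0], "roll": 0, "grip": 1}])

```text
time_s: 7.5
ee_pos: [0.4824, -0.2541, 0.2075]
eef_rot: [-1.571, -0.001, 0.032]
force: [-0.4, -0.8, -1.6]
grip_width: 0.0096
```

```bash
python3 - <<'E'
from h import *
import pickle
o=ctrl.get_obs(); c=info("wrist"); im=imaging.camera("wrist"); s=imaging.camera("scene"); d=imaging.camera("side")
print(o["time_s"],o["ee_pos"],o["eef_rot"],o["force"],o["grip_width"])
cv2.imwrite("pics/w3.png",im);cv2.imwrite("pics/scene3.png",s);cv2.imwrite("pics/side3.png",d); pickle.dump(c,open("w3.pkl","wb"))
L=cv2.resize(im[135:285,208:348],(560,600),interpolation=cv2.INTER_CUBIC)
p=proj(info("side"),[[.4822,-.2555,.17]])[0].astype(int); print(p)
R=cv2.resize(d[p[1]-75:p[1]+75,p[0]-30:p[0]+30],(240,600),interpolation=cv2.INTER_CUBIC)
cv2.imwrite("pics/c4.png",np.hstack([L,R]))
E
```

```text
7.5 [ 0.48244155 -0.25413631  0.2074652 ] [-1.57147595e+00 -1.30502418e-03  3.23240566e-02] [-0.42478352 -0.84040872 -1.62663351] 0.009634176938859441
[297 212]
```

View pics/c4.png

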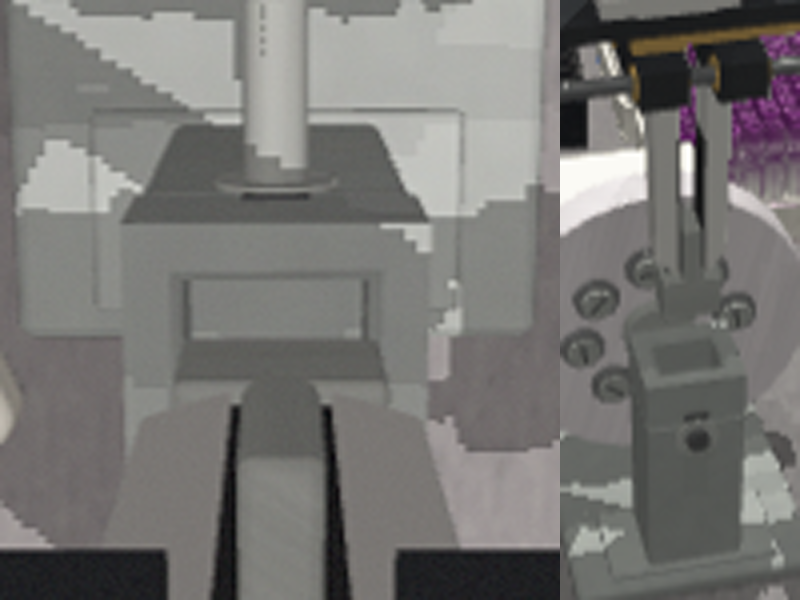

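```bash
python3 - <<'E'
from h import *
import pickle
W=pickle.load(open("w3.pkl","rb"))
a=lambda x,y:plane(W,(208+x/4-.4,135+y/4-.4),z).round(4)
z=.1715; print("keeper +y bottom edge",a(179,340),a(384,344))
z=.1935; print("keeper +y top edge",a(173,380),a(388,384))
z=.14; print("mouth +y edge",a(170,272),a(382,272)," post +y edge",a(122,223),a(430,223))
E
```

```text
keeper +y bottom edge [ 0.4679 -0.2445  0.1715] [ 0.4969 -0.2441  0.1715]
keeper +y top edge [ 0.4685 -0.2435  0.1935] [ 0.4958 -0.2432  0.1935]
mouth +y edge [ 0.4643 -0.2421  0.14  ] [ 0.4985 -0.241   0.14  ]  post +y edge [ 0.4565 -0.2343  0.14  ] [ 0.5058 -0.2327  0.14  ]
```

Call:
apply_moves(deltas=[{"dp": [-0.0007, 0.01, -0.0006], "roll": 0, "grip": 1}, {"dp": [0, 0.016, 0], "roll": 0, "grip": 1}, {"dp": [0, 0.006, 0], "roll": 0, "grip": 1}, {"dp": [0, 0.004, 0], "roll": 0, "grip": 1}, {"dp": [0, 0.004, 0], "roll": 0, "grip": 1}])

```text
time_s: 8.28
ee_pos: [0.4814, -0.2563, 0.1658]
eef_rot: [-1.571, -0.0, 0.03]
force: [-0.5, -1.0, -0.4]
grip_width: 0.0099
```

Call:
apply_moves(deltas=[{"dp": [0, 0.004, 0], "roll": 0, "grip": 1}, {"dp": [0, 0.004, 0], "roll": 0, "grip": 1}, {"dp": [0, 0.003, 0], "roll": 0, "grip": 1}, {"dp": [0, 0.002, 0], "roll": 0, "grip": 1}, {"dp": [0, 0.001, 0], "roll": 0, "grip": 1}, {"dp": [0, 0, 0], "roll": 0, "grip": 1}])

```text
time_s: 9.02
ee_pos: [0.4814, -0.2563, 0.1538]
eef_rot: [-1.572, -0.001, 0.03]
force: [-8.4, 5.0, 19.3]
grip_width: 0.0099
```

Call:
apply_moves(deltas=[{"dp": [0, 0.001, 0], "roll": 0, "grip": 1}, {"dp": [0, 0.001, 0], "roll": 0, "grip": 1}, {"dp": [0, 0, 0], "roll": 0, "grip": 1}])

```text
time_s: 9.4
ee_pos: [0.4815, -0.2564, 0.1538]
eef_rot: [-1.572, -0.002, 0.03]
force: [-16.4, 10.2, 37.3]
grip_width: 0.0097
```

```bash
python3 - <<'E'
from h import *
o=ctrl.get_obs();print(o["ee_pos"],o["force"])
E
```

```text
[ 0.48146624 -0.2564002   0.15375694] [-16.42599572  10.15348465  37.31351263]
```

Call:
apply_moves(deltas=[{"dp": [0, -0.001, 0], "roll": 0, "grip": 0}, {"dp": [0, 0, 0], "roll": 0, "grip": -0.5}, {"dp": [0, 0, 0], "roll": 0, "grip": -0.5}, {"dp": [0, -0.02, 0], "roll": 0, "grip": -0.5}, {"dp": [0, -0.04, 0], "roll": 0, "grip": -0.5}, {"dp": [0, -0.04, 0], "roll": 0, "grip": -0.5}, {"dp": [0, 0, 0], "roll": 0, "grip": -0.5}])

```text
time_s: 10.28
ee_pos: [0.482, -0.2567, 0.2533]
eef_rot: [-1.573, -0.003, 0.03]
force: [0.3, -0.5, 0.3]
grip_width: 0.0703
```

```bash
python3 - <<'E'
from h import *
import pickle
o=ctrl.get_obs(); c=info("wrist"); im=imaging.camera("wrist"); s=imaging.camera("scene"); d=imaging.camera("side")
print(o["time_s"],o["ee_pos"],o["eef_rot"],o["force"],o["grip_width"])
cv2.imwrite("pics/w4.png",im);cv2.imwrite("pics/scene4.png",s);cv2.imwrite("pics/side4.png",d); pickle.dump(c,open("w4.pkl","wb"))
p=proj(c,[[.482,-.2555,.15]])[0].astype(int); x=max(0,min(420,p[0]-70)); y=max(0,min(270,p[1]-85)); print(p,x,y)
L=cv2.resize(im[y:y+150,x:x+140],(420,450),interpolation=cv2.INTER_CUBIC)
R=cv2.resize(d[160:310,225:352],(380,450),interpolation=cv2.INTER_CUBIC)
cv2.imwrite("pics/c5.png",np.hstack([L,R]))
E
```

```text
10.275 [ 0.48199719 -0.2566675   0.25331661] [-1.57317689 -0.00348194  0.0300351 ] [ 0.28132734 -0.49515856  0.31204677] 0.07027190606490759
[277 206] 207 121
```

View pics/c5.png

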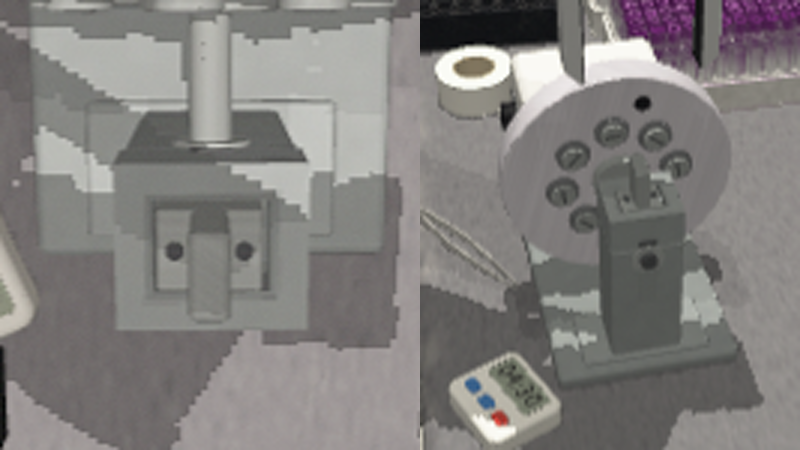

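The keeper is flush in the recess and only its tab stands up. The pip in the side view is at crop (642,103). Next is an automatic pip-angle reader.

```bash
cat > pip.py <<'E'
from h import *
A=np.array([.4794,-.1756,.105]); Y=.03
ex=np.array([np.cos(Y),np.sin(Y),0]); ey=np.array([-np.sin(Y),np.cos(Y),0])
def pip(im,c,n=""):
    th=np.radians(np.arange(-180,180,1.)); out=[]
    for r in(61,64,67):
        P=A-.0135*ey+r/1e3*(np.outer(np.sin(th),ex)+np.outer(np.cos(th),[0,0,1])); p=proj(c,P)
        out.append(cv2.remap(cv2.cvtColor(im,6),p[:,0].astype(np.float32),p[:,1].astype(np.float32),1).ravel())
    v=np.mean(out,0); v[np.abs(th)>2.4]=255   # post hides the bottom
    i=int(v.argmin())
    P=proj(c,[A-.0135*ey+.064*(np.sin(th[i])*ex+np.array([0,0,np.cos(th[i])]))])[0]
    g=cv2.cvtColor(im,6); x,y=P.astype(int); w=g[y-9:y+10,x-9:x+10]; m=(w<60)*1.
    if m.sum()==0: return np.degrees(th[i]),v[i],None
    yy,xx=np.mgrid[y-9:y+10,x-9:x+10]; q=((xx*m).sum()/m.sum(),(yy*m).sum()/m.sum())
    o,d=ray(c,q); X=o+d*((A-.0135*ey-o)@ey)/(d@ey)-A
    return q,v[i],np.degrees(np.arctan2(X@ex,X[2])).round(2),(np.hypot(X@ex,X[2])*1e3).round(1),int(m.sum())
def both():
    for n in("scene","side"): print(n,pip(imaging.camera(n),info(n)))
E
python3 - <<'E'
from pip import *
for k in "04":
  for n in("scene","side"): print(k,n,pip(cv2.imread(f"pics/{n}{k}.png"),info(n)))
E
```

```text
0 scene ((np.float64(273.65625), np.float64(203.65625)), np.float64(21.333333333333332), np.float64(17.03), np.float64(57.4), 32)
0 side ((np.float64(298.95), np.float64(193.9)), np.float64(20.666666666666668), np.float64(16.67), np.float64(63.0), 20)
4 scene ((np.float64(273.64285714285717), np.float64(203.64285714285714)), np.float64(23.0), np.float64(16.98), np.float64(57.4), 28)
4 side ((np.float64(298.95), np.float64(193.9)), np.float64(23.333333333333332), np.float64(16.67), np.float64(63.0), 20)
```

Call:
apply_moves(deltas=[{"dp": [0.028, -0.005, 0.041], "roll": 0, "grip": -0.3}, {"dp": [0.0285, 0, 0.0405], "roll": 0, "grip": -0.3}, {"dp": [0, 0, 0], "roll": 0.175, "grip": -0.3}, {"dp": [0, 0, 0], "roll": 0.175, "grip": -0.3}, {"dp": [0, 0, 0], "roll": 0.175, "grip": -0.3}, {"dp": [0, 0, 0], "roll": 0.175, "grip": -0.3}, {"dp": [0, 0, 0], "roll": 0.175, "grip": -0.3}, {"dp": [0, 0, 0], "roll": 0.175, "grip": -0.3}, {"dp": [0, 0, 0], "roll": 0.175, "grip": -0.3}, {"dp": [0, 0, 0], "roll": 0.175, "grip": -0.3}])

```text
time_s: 11.68
ee_pos: [0.5349, -0.1729, 0.2542]
eef_rot: [-1.573, 0.001, -1.376]
force: [0.7, 0.9, 0.5]
grip_width: 0.0609
```

Call:
apply_moves(deltas=[{"dp": [0, 0, 0], "roll": 0.171, "grip": -0.3}, {"dp": [0, 0, 0], "roll": 0, "grip": -0.3}])

```text
time_s: 11.92
ee_pos: [0.535, -0.173, 0.2545]
eef_rot: [-1.573, 0.001, -1.54]
force: [-0.3, -0.0, 0.6]
grip_width: 0.0612
```

```bash
python3 - <<'E'
from pip import *
import pickle
o=ctrl.get_obs(); c=info("wrist"); im=imaging.camera("wrist")
print(o["time_s"],o["ee_pos"],o["eef_rot"],o["grip_width"])
T=o["ee_pos"]-A; print("ex,ey,z",T@ex,T@ey,T[2])
cv2.imwrite("pics/w5.png",im); pickle.dump(c,open("w5.pkl","wb"))
q=[]
for f in(60,0,-60):
  for y in(-.013,.013): q.append(A+y*ey+.085*(np.sin(np.radians(f))*ex+np.cos(np.radians(f))*np.array([0,0,1])))
v=im.copy()
for p in proj(c,q): cv2.circle(v,tuple(int(t) for t in p),2,(0,0,255),-1); print(p.round())
cv2.imwrite("pics/c6.png",v)
E
```

```text
11.925 [ 0.53501185 -0.17295054  0.25453121] [-1.57295999e+00  9.12936746e-04 -1.53997606e+00] 0.06117603588676409
ex,ey,z 0.05566629360862248 0.00098015853251082 0.14953121372761335
[297. 183.]
[263. 183.]
[299. 301.]
[261. 301.]
[295. 356.]
[264. 356.]
```

View pics/c6.png

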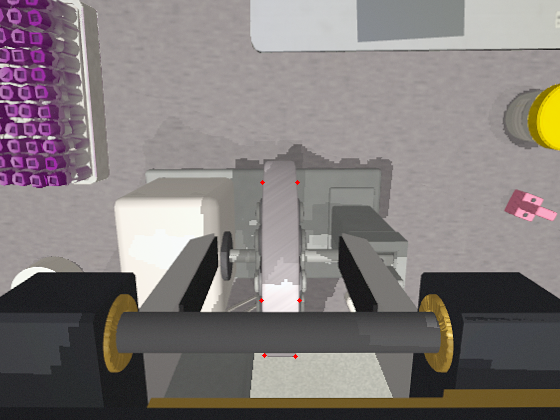

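The wrist view agrees with the drum model: the projected edge points fall on the rim at v=183 and 301. Next I'll descend, grip at +44°, and sweep back to about -40°.

Call:
apply_moves(deltas=[{"dp": [0.001, 0.04, 0], "roll": 0, "grip": -0.3}, {"dp": [0, 0.04, 0], "roll": 0, "grip": -0.3}, {"dp": [0, 0.02, 0], "roll": 0, "grip": -0.3}, {"dp": [0, 0, 0], "roll": 0, "grip": 1}, {"dp": [0, 0, 0], "roll": 0, "grip": 1}, {"dp": [0, 0, 0], "roll": 0, "grip": 1}, {"dp": [0, 0, 0], "roll": 0, "grip": 1}], newtons=30)

```text
time_s: 12.85
ee_pos: [0.5356, -0.1742, 0.1566]
eef_rot: [-1.57, -0.001, -1.541]
force: [0.6, 0.1, 2.2]
grip_width: 0.0258
```

```bash
python3 - <<'E'
from pip import *
o=ctrl.get_obs(); T=o["ee_pos"]-A; print(o["time_s"],o["force"],o["grip_width"],"ex,ey,z",T@ex,T@ey,T[2]+.008)
both()
f=np.radians(np.linspace(44,-40,13)); print(np.c_[-np.diff(.08*np.cos(f)),np.diff(.08*np.sin(f))].round(4).tolist())
E
```

```text
12.85 [0.60154588 0.11007626 2.15184134] 0.025847998558396125 ex,ey,z 0.05622646112324756 -0.00033249863886740887 0.05964179093679343
scene ((np.float64(274.18518518518516), np.float64(203.40740740740742)), np.float64(20.0), np.float64(18.22), np.float64(57.9), 27)
side ((np.float64(299.0), np.float64(194.0)), np.float64(22.333333333333332), np.float64(16.83), np.float64(62.8), 19)
[[-0.0063, -0.0074], [-0.0054, -0.0081], [-0.0044, -0.0087], [-0.0033, -0.0092], [-0.0021, -0.0095], [-0.0009, -0.0097], [0.0003, -0.0098], [0.0014, -0.0097], [0.0026, -0.0094], [0.0037, -0.009], [0.0048, -0.0085], [0.0058, -0.0079]]
```

Call:
apply_moves(deltas=[{"dp": [0, -0.0063, -0.0074], "roll": 0, "grip": 1}, {"dp": [0, -0.0054, -0.0081], "roll": 0, "grip": 1}, {"dp": [0, -0.0044, -0.0087], "roll": 0, "grip": 1}, {"dp": [0, -0.0033, -0.0092], "roll": 0, "grip": 1}, {"dp": [0, -0.0021, -0.0095], "roll": 0, "grip": 1}, {"dp": [0, -0.0009, -0.0097], "roll": 0, "grip": 1}, {"dp": [0, 0.0003, -0.0098], "roll": 0, "grip": 1}, {"dp": [0, 0.0014, -0.0097], "roll": 0, "grip": 1}, {"dp": [0, 0.0026, -0.0094], "roll": 0, "grip": 1}, {"dp": [0, 0.0037, -0.009], "roll": 0, "grip": 1}])

```text
time_s: 14.2
ee_pos: [0.4452, -0.1774, 0.1713]
eef_rot: [-1.568, -0.002, -1.541]
force: [2.3, -4.8, 5.0]
grip_width: 0.0254
```

Call:
apply_moves(deltas=[{"dp": [0, 0.0048, -0.0085], "roll": 0, "grip": 1}, {"dp": [0, 0.0058, -0.0079], "roll": 0, "grip": 1}, {"dp": [0, 0, 0], "roll": 0, "grip": 1}])

```text
time_s: 14.58
ee_pos: [0.4278, -0.1779, 0.1599]
eef_rot: [-1.571, -0.001, -1.541]
force: [-4.3, -5.4, 2.4]
grip_width: 0.0257
```

```bash
python3 - <<'E'
from pip import *
o=ctrl.get_obs(); T=o["ee_pos"]-A; print(o["time_s"],o["force"],o["grip_width"],"ex,ey,z",T@ex,T@ey,T[2]+.008,np.degrees(np.arctan2(T@ex,T[2]+.008)))
both()
E
```

```text
14.575 [-4.25563143 -5.37521842  2.38929631] 0.025713636379338798 ex,ey,z -0.05165800120329323 -0.0007868846564777785 0.06286366484719538 -39.41153835049678
scene ((np.float64(246.21212121212122), np.float64(225.33333333333334)), np.float64(21.333333333333332), np.float64(-63.78), np.float64(56.5), 33)
side ((np.float64(265.0), np.float64(210.0)), np.float64(19.666666666666668), np.float64(-60.52), np.float64(62.5), 21)
```

Call:
apply_moves(deltas=[{"dp": [0, 0, 0], "roll": 0, "grip": -0.3}, {"dp": [0, 0, 0], "roll": 0, "grip": -0.3}, {"dp": [0, -0.02, 0], "roll": 0, "grip": -0.3}, {"dp": [0, -0.04, 0], "roll": 0, "grip": -0.3}, {"dp": [0, -0.03, 0], "roll": 0, "grip": -0.3}, {"dp": [0, 0, 0], "roll": 0, "grip": -0.3}, {"dp": [0, 0, 0], "roll": 0, "grip": -0.3}, {"dp": [0, 0, 0], "roll": 0, "grip": -0.3}, {"dp": [0, 0, 0], "roll": 0, "grip": -0.3}, {"dp": [0, 0, 0], "roll": 0, "grip": -0.3}])

```text
time_s: 15.92
ee_pos: [0.4285, -0.1772, 0.2495]
eef_rot: [-1.571, 0.0, -1.541]
force: [0.1, 0.2, -0.4]
grip_width: 0.0611
```

Call:
apply_moves(deltas=[{"dp": [0, 0, 0], "roll": 0, "grip": -0.3}, {"dp": [0, 0, 0], "roll": 0, "grip": -0.3}, {"dp": [0, 0, 0], "roll": 0, "grip": -0.3}, {"dp": [0, 0, 0], "roll": 0, "grip": -0.3}, {"dp": [0, 0, 0], "roll": 0, "grip": -0.3}, {"dp": [0, 0, 0], "roll": 0, "grip": -0.3}, {"dp": [0, 0, 0], "roll": 0, "grip": -0.3}, {"dp": [0, 0, 0], "roll": 0, "grip": -0.3}, {"dp": [0, 0, 0], "roll": 0, "grip": -0.3}, {"dp": [0, 0, 0], "roll": 0, "grip": -0.3}])

```text
time_s: 17.18
ee_pos: [0.4285, -0.1773, 0.2498]
eef_rot: [-1.571, -0.0, -1.541]
force: [0.3, 0.2, 0.3]
grip_width: 0.0609
```

```bash
python3 - <<'E'
from pip import *
both(); both()
print(ctrl.get_obs()["time_s"])
E
```

```text
scene ((np.float64(286.22222222222223), np.float64(237.88888888888889)), np.float64(70.33333333333333), np.float64(139.46), np.float64(72.2), 9)
side ((np.float64(303.0), np.float64(240.0)), np.float64(92.0), np.float64(157.57), np.float64(73.1), 1)
scene ((np.float64(285.6), np.float64(237.7)), np.float64(72.33333333333333), np.float64(139.78), np.float64(70.1), 10)
side ((np.float64(303.0), np.float64(240.0)), np.float64(92.33333333333333), np.float64(157.57), np.float64(73.1), 1)
17.375
```

```bash
python3 - <<'E'
from h import *
s=imaging.camera("scene"); d=imaging.camera("side"); cv2.imwrite("pics/scene6.png",s);cv2.imwrite("pics/side6.png",d)
cv2.imwrite("pics/c7.png",np.hstack([cv2.resize(s[165:295,205:335],(400,400),interpolation=cv2.INTER_CUBIC),cv2.resize(d[165:295,225:355],(400,400),interpolation=cv2.INTER_CUBIC)]))
E
```

```text
(no output)
```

View pics/c7.png

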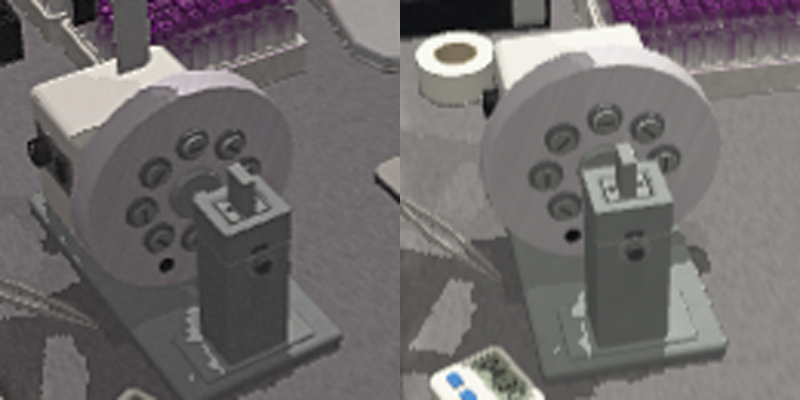

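The pip has sunk to about -155°, at scene crop (167,265) and side crop (573,235), so it fell in the negative direction and stopped short of balance there. The start pose at +17° was the "stays near straight up" case. I'll sweep in the same direction again so that it sinks from the other side.

```bash
sed -i 's/v\[np.abs(th)>2.4\]=255/v[(th>2.0)|(th<-2.85)]=255/' pip.py; cat >> pip.py <<'E'
def annulus(im,c):
    th=np.radians(np.arange(-120,90,.5)); rr=np.arange(30,56,1.)
    P=np.array([A-.02*ey+r/1e3*(np.sin(t)*ex+np.array([0,0,np.cos(t)])) for r in rr for t in th]); p=proj(c,P)
    g=cv2.cvtColor(im,6); g=cv2.createCLAHE(2,(4,4)).apply(g)
    return cv2.remap(g,p[:,0].astype(np.float32).reshape(len(rr),-1),p[:,1].astype(np.float32).reshape(len(rr),-1),1)
def shift(a,b,lo=-35,hi=35):
    # rotation from a to b (deg, modulo 45) by template correlation
    best=[]
    for k in range(int(lo*2),int(hi*2)+1):
        w=a.shape[1]; x=a[:,max(0,-k):w-max(0,k)].astype(float); y=b[:,max(0,k):w-max(0,-k)].astype(float)
        best.append((np.corrcoef(x.ravel(),y.ravel())[0,1],k/2))
    return [(round(s,2),k) for s,k in sorted(best)[::-1][:8]]
E
python3 - <<'E'
from pip import *
for n in("scene","side"):
    c=info(n); a,b=cv2.imread(f"pics/{n}4.png"),cv2.imread(f"pics/{n}6.png"); print(n,pip(b,c),shift(annulus(a,c),annulus(b,c)))
E
```

```text
scene ((np.float64(258.2926829268293), np.float64(246.34146341463415)), np.float64(19.333333333333332), np.float64(-151.32), np.float64(52.9), 41) [(np.float64(0.73), 6.5), (np.float64(0.73), 7.0), (np.float64(0.72), 6.0), (np.float64(0.72), 7.5), (np.float64(0.7), 5.5), (np.float64(0.69), 8.0), (np.float64(0.67), 5.0), (np.float64(0.67), 8.5)]
side ((np.float64(280.64285714285717), np.float64(241.14285714285714)), np.float64(25.0), np.float64(-158.98), np.float64(65.6), 14) [(np.float64(0.88), 7.0), (np.float64(0.88), 6.5), (np.float64(0.87), 7.5), (np.float64(0.87), 6.0), (np.float64(0.85), 8.0), (np.float64(0.85), 5.5), (np.float64(0.82), 8.5), (np.float64(0.82), 5.0)]
```

Call:
apply_moves(deltas=[{"dp": [0, 0, 0.027], "roll": 0, "grip": -0.3}, {"dp": [0, 0, 0.04], "roll": 0, "grip": -0.3}, {"dp": [0, 0, 0.04], "roll": 0, "grip": -0.3}, {"dp": [0, 0.04, 0], "roll": 0, "grip": -0.3}, {"dp": [0, 0.04, 0], "roll": 0, "grip": -0.3}, {"dp": [0, 0.0155, 0], "roll": 0, "grip": -0.3}, {"dp": [0, 0, 0], "roll": 0, "grip": 1}, {"dp": [0, 0, 0], "roll": 0, "grip": 1}, {"dp": [0, 0, 0], "roll": 0, "grip": 1}, {"dp": [0, 0, 0], "roll": 0, "grip": 1}])

```text
time_s: 18.73
ee_pos: [0.5357, -0.1742, 0.155]
eef_rot: [-1.57, -0.001, -1.541]
force: [-0.5, -0.6, 3.4]
grip_width: 0.0259
```

Call:
apply_moves(deltas=[{"dp": [0, -0.0063, -0.0074], "roll": 0, "grip": 1}, {"dp": [0, -0.0054, -0.0081], "roll": 0, "grip": 1}, {"dp": [0, -0.0044, -0.0087], "roll": 0, "grip": 1}, {"dp": [0, -0.0033, -0.0092], "roll": 0, "grip": 1}, {"dp": [0, -0.0021, -0.0095], "roll": 0, "grip": 1}, {"dp": [0, -0.0009, -0.0097], "roll": 0, "grip": 1}, {"dp": [0, 0.0003, -0.0098], "roll": 0, "grip": 1}, {"dp": [0, 0.0014, -0.0097], "roll": 0, "grip": 1}, {"dp": [0, 0.0026, -0.0094], "roll": 0, "grip": 1}, {"dp": [0, 0.0037, -0.009], "roll": 0, "grip": 1}])

```text
time_s: 19.98
ee_pos: [0.4461, -0.1774, 0.1708]
eef_rot: [-1.565, -0.002, -1.541]
force: [6.8, -2.2, 8.8]
grip_width: 0.0256
```

Call:
apply_moves(deltas=[{"dp": [0, 0.0048, -0.0085], "roll": 0, "grip": 1}, {"dp": [0, 0.0058, -0.0079], "roll": 0, "grip": 1}, {"dp": [0, 0, 0], "roll": 0, "grip": 1}])

```text
time_s: 20.35
ee_pos: [0.4287, -0.1779, 0.1597]
eef_rot: [-1.568, -0.002, -1.541]
force: [-1.3, -2.9, 9.3]
grip_width: 0.0259
```

```bash
python3 - <<'E'
from pip import *
o=ctrl.get_obs(); T=o["ee_pos"]-A; print(o["time_s"],o["force"],"phi",np.degrees(np.arctan2(T@ex,T[2]+.008)))
for n in("side",):
    c=info(n); im=imaging.camera(n); cv2.imwrite(f"pics/{n}7.png",im); print(pip(im,c),shift(annulus(cv2.imread(f"pics/{n}6.png"),c),annulus(im,c))[:4])
E
```

```text
20.35 [-1.28706539 -2.92723579  9.2848483 ] phi -38.992529180376756
(np.float64(-49.0), np.float64(112.33333333333333), None) [(np.float64(0.87), 18.0), (np.float64(0.87), 17.5), (np.float64(0.87), 18.5), (np.float64(0.85), 17.0)]
```

Call:
apply_moves(deltas=[{"dp": [0, 0, 0], "roll": 0, "grip": -0.3}, {"dp": [0, 0, 0], "roll": 0, "grip": -0.3}, {"dp": [0, -0.02, 0], "roll": 0, "grip": -0.3}, {"dp": [0, -0.04, 0], "roll": 0, "grip": -0.3}, {"dp": [0, -0.03, 0], "roll": 0, "grip": -0.3}, {"dp": [0, 0, 0], "roll": 0, "grip": -0.3}, {"dp": [0, 0, 0], "roll": 0, "grip": -0.3}, {"dp": [0, 0, 0], "roll": 0, "grip": -0.3}, {"dp": [0, 0, 0], "roll": 0, "grip": -0.3}, {"dp": [0, 0, 0], "roll": 0, "grip": -0.3}])

```text
time_s: 21.65
ee_pos: [0.4286, -0.1772, 0.2477]
eef_rot: [-1.571, 0.0, -1.541]
force: [0.5, 0.5, -0.4]
grip_width: 0.0615
```

Call:
apply_moves(deltas=[{"dp": [0, 0, 0], "roll": 0, "grip": -0.3}, {"dp": [0, 0, 0], "roll": 0, "grip": -0.3}, {"dp": [0, 0, 0], "roll": 0, "grip": -0.3}, {"dp": [0, 0, 0], "roll": 0, "grip": -0.3}, {"dp": [0, 0, 0], "roll": 0, "grip": -0.3}, {"dp": [0, 0, 0], "roll": 0, "grip": -0.3}, {"dp": [0, 0, 0], "roll": 0, "grip": -0.3}, {"dp": [0, 0, 0], "roll": 0, "grip": -0.3}, {"dp": [0, 0, 0], "roll": 0, "grip": -0.3}, {"dp": [0, 0, 0], "roll": 0, "grip": -0.3}])

```text
time_s: 22.9
ee_pos: [0.4286, -0.1772, 0.248]
eef_rot: [-1.571, 0.0, -1.541]
force: [-1.2, -0.3, 0.4]
grip_width: 0.061
```

```bash
python3 - <<'E'
from pip import *
ims={}
for k in "89":
  for n in("scene","side"):
    c=info(n); im=imaging.camera(n); cv2.imwrite(f"pics/{n}{k}.png",im); print(n,pip(im,c),shift(annulus(cv2.imread(f"pics/{n}6.png"),c),annulus(im,c)),shift(annulus(cv2.imread(f"pics/{n}4.png"),c),annulus(im,c))[:3])
    ims[n]=im
cv2.imwrite("pics/c8.png",np.hstack([cv2.resize(ims[n][165:295,x:x+130],(400,400),interpolation=cv2.INTER_CUBIC) for n,x in(("scene",205),("side",225))]))
print(ctrl.get_obs()["time_s"])
E
```

```text
scene ((np.float64(254.4375), np.float64(243.375)), np.float64(88.0), np.float64(-134.19), np.float64(47.9), 16) [(np.float64(0.97), 1.5), (np.float64(0.97), 1.0), (np.float64(0.96), 2.0), (np.float64(0.95), 0.5), (np.float64(0.95), 2.5), (np.float64(0.94), 0.0), (np.float64(0.93), 3.0), (np.float64(0.91), -0.5)] [(np.float64(0.73), 8.5), (np.float64(0.73), 8.0), (np.float64(0.73), 9.0)]
side (np.float64(-113.0), np.float64(114.33333333333333), None) [(np.float64(0.96), 1.5), (np.float64(0.95), 1.0), (np.float64(0.95), 2.0), (np.float64(0.94), 0.5), (np.float64(0.93), 2.5), (np.float64(0.91), 0.0), (np.float64(0.91), 3.0), (np.float64(0.87), -0.5)] [(np.float64(0.87), 8.5), (np.float64(0.87), 8.0), (np.float64(0.87), 9.0)]
scene ((np.float64(258.34615384615387), np.float64(243.5)), np.float64(87.66666666666667), np.float64(-147.0), np.float64(45.6), 26) [(np.float64(0.97), 1.5), (np.float64(0.97), 1.0), (np.float64(0.96), 2.0), (np.float64(0.96), 0.5), (np.float64(0.95), 2.5), (np.float64(0.94), 0.0), (np.float64(0.93), 3.0), (np.float64(0.91), -0.5)] [(np.float64(0.74), 8.5), (np.float64(0.73), 8.0), (np.float64(0.73), 9.0)]
side (np.float64(-125.00000000000001), np.float64(114.33333333333333), None) [(np.float64(0.96), 1.5), (np.float64(0.95), 1.0), (np.float64(0.95), 2.0), (np.float64(0.94), 0.5), (np.float64(0.94), 2.5), (np.float64(0.91), 0.0), (np.float64(0.91), 3.0), (np.float64(0.87), -0.5)] [(np.float64(0.87), 8.5), (np.float64(0.87), 8.0), (np.float64(0.87), 9.0)]
23.1
```

View pics/c8.png

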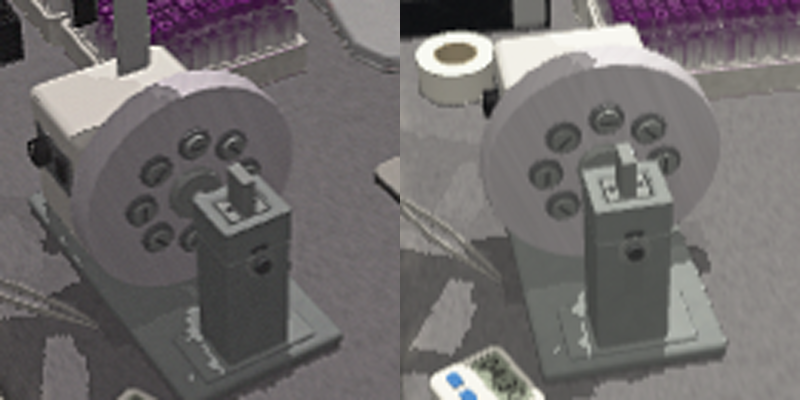

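The pip is now hidden behind the post. Canister correlation (0.96) puts this rest 43.7° before the first one, so the stop angle is about 21.9° and balance lies +21.9° from here, with the pip at about -178°. I'll grip near the top and turn the drum back by +22°.

Call:
apply_moves(deltas=[{"dp": [0, 0, 0.0355], "roll": 0, "grip": -0.3}, {"dp": [0, 0.03, 0], "roll": 0, "grip": -0.3}, {"dp": [0, 0.03, 0], "roll": 0, "grip": -0.3}, {"dp": [0, 0.0115, 0], "roll": 0, "grip": -0.3}, {"dp": [0, 0, 0], "roll": 0, "grip": 1}, {"dp": [0, 0, 0], "roll": 0, "grip": 1}, {"dp": [0, 0, 0], "roll": 0, "grip": 1}, {"dp": [0, 0, 0], "roll": 0, "grip": 1}, {"dp": [0, 0, 0], "roll": 0, "grip": 1}], newtons=40)

```text
time_s: 24.22
ee_pos: [0.4643, -0.1767, 0.1771]
eef_rot: [-1.57, -0.001, -1.541]
force: [-0.4, -4.3, 4.0]
grip_width: 0.0256
```

Call:
apply_moves(deltas=[{"dp": [0, -0.0008, 0.0052], "roll": 0, "grip": 1}, {"dp": [0, -0.0006, 0.0052], "roll": 0, "grip": 1}, {"dp": [0, -0.0001, 0.0053], "roll": 0, "grip": 1}, {"dp": [0, 0.0001, 0.0053], "roll": 0, "grip": 1}, {"dp": [0, 0.0006, 0.0052], "roll": 0, "grip": 1}, {"dp": [0, 0.0008, 0.0052], "roll": 0, "grip": 1}, {"dp": [0, 0, 0], "roll": 0, "grip": 1}, {"dp": [0, 0, 0], "roll": 0, "grip": 1}])

```text
time_s: 25.22
ee_pos: [0.495, -0.1756, 0.1765]
eef_rot: [-1.572, -0.001, -1.541]
force: [-3.4, -4.6, 1.8]
grip_width: 0.026
```

```bash
cat > fin.py <<'E'
from pip import *
o=ctrl.get_obs(); T=o["ee_pos"]-A; print(o["time_s"],o["force"],o["grip_width"],"phi",np.degrees(np.arctan2(T@ex,T[2]+.008)),T@ey)
for n in("scene","side"):
    c=info(n); im=imaging.camera(n); cv2.imwrite(f"pics/{n}10.png",im); b=annulus(im,c)
    print(n,pip(im,c),"vs9",shift(annulus(cv2.imread(f"pics/{n}9.png"),c),b)[:4],"vs6",shift(annulus(cv2.imread(f"pics/{n}6.png"),c),b)[:4])
E
python3 fin.py
```

```text
25.225 [-3.37780497 -4.62121512  1.76155593] 0.025976996364088966 phi 11.116086290793719 -0.00048390489111030486
scene ((np.float64(273.38461538461536), np.float64(207.46153846153845)), np.float64(85.66666666666667), np.float64(19.37), np.float64(47.8), 13) vs9 [(np.float64(0.72), 17.0), (np.float64(0.72), 16.5), (np.float64(0.71), 17.5), (np.float64(0.7), 16.0)] vs6 [(np.float64(0.72), 18.5), (np.float64(0.72), 19.0), (np.float64(0.72), 18.0), (np.float64(0.7), 19.5)]
side (np.float64(9.0), np.float64(108.33333333333333), None) vs9 [(np.float64(0.88), 17.5), (np.float64(0.88), 18.0), (np.float64(0.87), 17.0), (np.float64(0.86), 18.5)] vs6 [(np.float64(0.85), 19.0), (np.float64(0.85), 19.5), (np.float64(0.84), 18.5), (np.float64(0.84), 20.0)]
```

Measured rotation is 17.5°, so about 4.5° is still missing.

Call:
apply_moves(deltas=[{"dp": [0, 0.0005, 0.0022], "roll": 0, "grip": 1}, {"dp": [0, 0.0005, 0.0022], "roll": 0, "grip": 1}, {"dp": [0, 0.0005, 0.0022], "roll": 0, "grip": 1}, {"dp": [0, 0, 0], "roll": 0, "grip": 1}, {"dp": [0, 0, 0], "roll": 0, "grip": 1}, {"dp": [0, 0, 0], "roll": 0, "grip": 1}])

```text
time_s: 26.08
ee_pos: [0.5015, -0.1754, 0.1751]
eef_rot: [-1.573, -0.0, -1.541]
force: [-4.7, -4.3, 3.9]
grip_width: 0.0259
```

```bash
python3 fin.py; python3 - <<'E'
from h import *
s=cv2.imread("pics/scene10.png"); d=cv2.imread("pics/side10.png")
cv2.imwrite("pics/c9.png",np.hstack([cv2.resize(s[150:350,180:380],(400,400),interpolation=cv2.INTER_CUBIC),cv2.resize(d[160:290,225:355],(400,400),interpolation=cv2.INTER_CUBIC)]))
E
```

```text
26.075 [-4.66563254 -4.29897978  3.94586608] 0.02589261552857282 phi 15.778098410154866 -0.00047883357351107453
scene ((np.float64(274.1333333333333), np.float64(207.66666666666666)), np.float64(85.66666666666667), np.float64(21.95), np.float64(47.3), 15) vs9 [(np.float64(0.7), 20.5), (np.float64(0.7), 20.0), (np.float64(0.7), 21.0), (np.float64(0.69), 19.5)] vs6 [(np.float64(0.71), 22.0), (np.float64(0.7), 22.5), (np.float64(0.7), 21.5), (np.float64(0.69), 23.0)]
side (np.float64(14.0), np.float64(108.33333333333333), None) vs9 [(np.float64(0.87), 21.5), (np.float64(0.87), 21.0), (np.float64(0.87), 22.0), (np.float64(0.86), 20.5)] vs6 [(np.float64(0.85), 23.0), (np.float64(0.85), 22.5), (np.float64(0.84), 23.5), (np.float64(0.83), 22.0)]
```

View pics/c9.png

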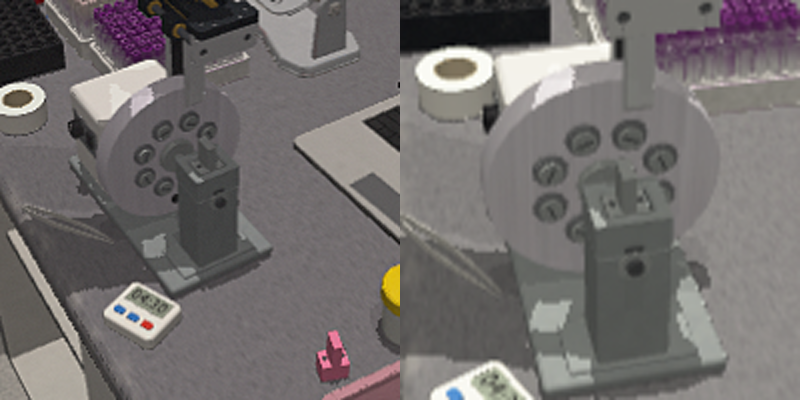

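```bash
python3 -c "
from station import ctrl
print(ctrl.hand_in())"
```

```text
the job is handed in; nothing more can be done
None
```

The keeper is pressed home, and I handed the job in at about 26 s with the drum gripped and its heavy side down. No verdict was reported.

- **Keeper:** I chose the larger of the two grey blocks and pressed it into the recess. It bottomed at a tool height of 153.8 mm (expected about 154) and did not move under a 37 N push. Pictures afterwards showed it flush.
- **Heavy side:** The drum started with its heavy side near the top. I turned it and let it sink once from each side. The two stops lay 43.7° apart, so it stops about 21.9° short of balance.
- **Final pose:** I turned the drum back to the midpoint and left it gripped at 40 N. The two cameras put it at 20.5° and 21.5° of the 21.9° turn, so within about 2° of straight down.
- **Checks that disagreed:**
  - The scene camera read the pip's radius 6–11 mm short and its angle 1–8° off the side camera's. I relied on the side view and the canister pattern instead.
  - After the second stop the pip was hidden behind the post, so that angle comes from the canister pattern alone.
  - The drum slipped about 11° in the grip during the second sweep. The first final turn also fell about 4.5° short, and I corrected it.
- **Bystanders:** I did not measure them at the end. The tool never went near any of them, and those visible in the last picture looked undisturbed.

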